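Swing the cutting board home in its worktop dock

ROBOT

A 6-joint arm with a two-finger parallel gripper is mounted at the origin on a cart in front of the work surface, level with it; the furniture and walls round the work are solid. World frame = base frame: x ahead of the robot, y to its left, z up, the work surface at z = 0. Lengths are in m, angles in rad, forces in N, time in s.
With the tool pointing down it reaches from about 0.3 to 0.875 m from the base axis. Payload 6.4 kg.
Tool frame: the origin (TCP) lies midway between the tips of the shut fingers; the grasp point (between the pads) lies 19 mm behind it (ctrl.grasp_offset is the distance from the TCP to the grasp point, in m); z points along the fingers, y is the line along which they close (so a half turn about z gives the same grasp; the last joint's range is limited). The gripper opens to 85 mm and grips with 20 to 120 N. Pads are 22 mm wide; open, the fingers measure 114 mm over their backs; the gripper's body (76 mm by 85 mm) begins 54 mm behind the grasp point. The pads swing forward as they close: fully open they stand 13 mm farther back than shut.
Start: joints at [-1.357, 0.181, 1.607, -0, 1.354, -0.206], TCP at [0.234, -0.525, 0.231] pointing down, gripper open.
Joint ranges: [-2.99, 2.99], [-0.89, 2.07], [0.3, 2.58], [-1.14, 4.28], [0, 2.63], [-3.12, 3.12]. Speed limits (rad/s): [2.57, 2.57, 3.01, 3.14, 3.14, 3.14].

INTERFACE

Orientations are given as a 3x3 rotation matrix whose columns are the frame's x, y, z axes.
In Python, from plant import readout, read_camera, ctrl, spotter gives the robot as it stands. The module is installed in compiled form; this text tells all that it offers.
- The arm moves only by the shell command python3 -m inch 'ROWS' [FORCE]. ROWS is JSON, a list of rows, each a list of 7 numbers: the shift along the tool's x, y, z in m, then the turn, a rotation vector about the tool's x, y, z in rad, then the opening, from 0 (shut) to 1 (fully open). In form: [[tx, ty, tz, ax, ay, az, hand], ...]. A call has 1 to 20 rows; each row shifts and turns the commanded pose from where the row before left it, along the tool's axes as they then stand; what a row does not reach is not made up. A row lasts 1/10 s, in which the tool goes at most 50 mm and 8.59 degrees, less where a joint would pass 70% of its speed; a pose out of reach is approached as far as the arm can. A call with a gripper value outside its range is refused whole. The fingers move at their own pace and stop on an object; FORCE is the grip in N (left out, the last holds). Time passes only in rows, so rows that do not move let the fingers close. It gives the time, the measured TCP pose, the force, the opening and the grip force at its end, in the units of the state.
- readout.read_state(): the state, without advancing time (a new reading comes with each control period).
- read_camera(name): name is "scene" or "top"; returns a dict with "frame" (384x512x3 uint8, red, green, blue), "range_z" (384x512 float32, m along the optical axis (not along the pixel's ray), 0 where there is no reading), "K" (3x3 intrinsics, pixels), "k1" (the pictures are not rectified: a ray, as slopes to the right and down, at radius r is drawn at 1 + k1 r^2 times it, then the intrinsics apply), "R" (3x3) and "t" (3): a world point X has camera coordinates R X + t. Camera axes: x right, y down, z forward; pixel columns grow to the right and rows downward; lengths in m; the calibration is good to about 2 mm. A picture is of the moment at which its call begins.
- ctrl.job_done(): hands the job in; it is judged then, once.
Trained networks look in a picture, given as the dict that the camera call returned (one of the last four; its "shot" number tells which), for a name from the list of things; names that differ only in an ending like _2 or _b are one class to them, and where a whole thing is asked for, a point or a joint stands for the part that bears it (a point fixed in the world has none). Each returns a list of dicts, best first, with "conf" (0 to 1); they miss things now and then, are a little off and sometimes report something else, mostly with a low value. They report only what shows in the picture. A call takes as long as a camera call. They do not tell look-alikes from the thing itself.
- spotter.boxes_of(picture, query): "location" ([x, y, z] in m, in world coordinates, good to about 4 mm: the middle of the surface that is visible of it).
- spotter.silhouettes(picture, query): "mask" (384x512 bool, what is visible of it).
The state is a dict: "time_s": time; "joint_positions": joint angles; "joint_velocities": joint speeds; "tau": joint torques, N m; "eef_pos": TCP position; "ee_rot": TCP orientation; "contact_force": force on the tool from outside, world axes, zero at the start; "moment": the same for the moment, N m; "grip_width": finger opening in m; "grip_force": force on a finger pad.
Only numpy, scipy, OpenCV 4.12 (cv2) and the standard library are available. Lean on these libraries where they do the work, as an engineer would, in place of code of your own. Each camera call takes 0.05 s, during which the arm holds its last target. There are 200 camera calls.

TASK

The wooden cutting board sits loosely and askew on its metal dock. Push it along its slot until the slot is fully home on the stud, then push the corner opposite so that the board swings round the stud and past the spring roller, and bed it against the rail by pressing with about 12 N for half a second; the roller must have sprung back out behind it. Never push harder than 16 N, leave the salt shaker, the small cup and the pepper mill where they stand, and let go.

Things in the scene. Friction and masses are not known exactly. Their poses are not given: they have to be found in the camera images.
- dock: Aluminium dock fixed on the worktop: base plate 5 mm thick, x -45 to 220 mm, y -113 to 45 mm in its frame. Origin on the worktop under the stud's axis; x along the rail towards the catch, y towards the rail, z up. Seen from the robot the rail is on the far side, the stud left, the catch right, give or take 15 degrees. Board home: its axes parallel to these, its origin at x 0, y -2, z 5 mm.
- stud (a point): Top centre of the dock's stud, an upright peg of 12 mm diameter at the dock's x = y = 0, with a head of 24 mm diameter (underside 25.5 mm, top 29.5 mm above the worktop) over the board's slot.
- rail (a point): Middle of the top edge of the rail's face, which looks to the dock's -y at y = 16 mm and runs from x = 55 to 155 mm; its top is 29.5 mm above the worktop. A lip overhangs the home board by 7 mm, 2.5 mm above the board's top.
- board: Loose wooden board, 201 x 113 x 18 mm, 0.3 to 0.46 kg, flat on the dock's plate, partly jutting out over its near edge (top 23 mm above the worktop). Origin on its underside where the stud's axis is when the slot is fully home; x along its length away from the slotted end, z up: it spans x -26 to 175, y -95 to 18 mm. Starts 0.7 to 0.95 rad clockwise (from above) of home.
- board_slot (a point): Middle of the slot's bottom, on the board's top, 6 mm along x from the board's origin. The slot is 16 mm wide (y -8 to 8 mm) and open at the end x = -26 mm. At the start the stud stands in it about 8 to 11 mm short of the bottom; pushing the far end (face x = 175 mm) along the board's -x, about in line with the slot (y -18 mm), brings it home. Sliding takes 1 to 5 N.
- board_middle (a point): Middle of the board's top face: x 75, y -38 mm from the board's origin. Axes as the board's.
- board_corner (a point): The corner to push, diagonally across from the slotted corner: x 175, y -95 mm in the board's frame, half way up its edge. Pushing the face y = -95 mm in the board's +y, some 35 mm from this corner (clear of the roller), turns the board anticlockwise, home; the stud's slot stays home by itself. When home it is at x 175, y -97 mm in the dock's frame.
- catch (a joint): Travel of the spring roller, m: 0 sprung right out, up to 0.013 pushed in, along the dock's +x. Spring 2 N at 0 plus 0.2 N per mm. In about the last 0.09 rad of the turn the board's end pushes it back some 6 mm (about 3 to 8 N at the corner); once the corner has passed, it springs out behind the face y = -95 mm and locks the board, with about 2 mm of play.
- catch_roller (a point): Centre of the catch's roller, a free-spinning nylon wheel, upright, of 16 mm diameter, 19 mm high; at rest at x 171, y -107, z 15 mm in the dock's frame. It sticks out of a fixed housing block (x 191 to 216, y -108 to -74 mm, 27 mm high).
- salt_shaker: Bystander: salt shaker, 44 mm diameter, 90 mm high, left of the dock. Origin at the centre of its underside.
- cup_espresso: Bystander: small espresso cup, 62 x 88 x 50 mm, left of the dock and nearer the robot. Origin at the centre of its underside.
- mill_pepper: Bystander: pepper mill, 58 mm diameter, 170 mm high, behind the rail. Origin at the centre of its underside.
Not all that is in view belongs to the job. There is more than one size of the board; the job needs the larger.

How it is judged:
On the way, in this order (a step that is already met when the one before it is completed fails the run):
1. the slot is fully home on the stud while the board is still askew (the board's origin within 4.5 mm of the stud's axis) (horizontal distance between board and dock below 0.0045 m and angle between the x axis of board and the x axis of dock, either way round above 0.15 rad), for 0.1 s.
2. the board, still home on the stud, has swung against the spring roller and pushes it back by more than 3 mm (value of joint catch above 0.003 m and horizontal distance between board and dock below 0.006 m), for 0.02 s.
3. the board, flush with the rail (within 0.02 rad) and with the roller sprung back out, is pressed home by the fingers with 9 to 16 N for 0.3 s (contact force between the fingers and board above 9 N and angle between the x axis of board and the x axis of dock, either way round below 0.02 rad and value of joint catch below 0.0015 m), for 0.3 s.
At the end, for the whole second after the job is handed in: The board lies flat in the dock and at rest, its slot home on the stud (origin within 3.5 mm of the stud's axis along the rail and 4.5 mm across), its long edge flush with the rail (within 0.02 rad), the roller sprung back out behind it (catch below 1.5 mm), and the robot has let go (x of board in the frame of dock between -0.0035 and 0.0035 m and y of board in the frame of dock between -0.0045 and 0.0045 m and angle between the x axis of board and the x axis of dock, either way round below 0.02 rad and value of joint catch below 0.0015 m and height (world z) of board below 0.007 m and angle between board's own z axis and vertical below 0.02 rad and linear speed of board below 0.01 m/s); the robot touches nothing.
It fails at once if the robot pushes on the board with more than 16 N (contact force between any of the fingers, the arm and board above 16 N).
It fails at once if the salt shaker is moved more than 2 cm or tipped over (distance of salt_shaker from where it was at the start of the episode above 0.02 m or angle between salt_shaker's own z axis and vertical above 0.3 rad).
It fails at once if the small cup is moved more than 2 cm or tipped over (distance of cup_espresso from where it was at the start of the episode above 0.02 m or angle between cup_espresso's own z axis and vertical above 0.3 rad).
It fails at once if the pepper mill is moved more than 2 cm or tipped over (distance of mill_pepper from where it was at the start of the episode above 0.02 m or angle between mill_pepper's own z axis and vertical above 0.3 rad).
It also fails if it takes over 69 s, if anything falls off the work surface, if the arm or the gripper's body presses on something with over 40 N, if the wrist force passes 120 N, or if a joint passes its speed limit or range.

## Working session

There is one attempt and no reset: what is moved stays moved. The work goes in short steps, Python scripts to look and compute and a shell command to move; the robot and the scene stay as the last step left them, time stands still between calls to the robot, and variables do not carry over. Pictures are saved under pics/ and viewed, at most 10 in all, crops included, and the job is handed in when it is done.

```bash
mkdir -p pics; ls; python3 - <<'E'
from plant import readout, read_camera, ctrl, spotter
import cv2, numpy as np
s=readout.read_state()
print(s['time_s'],s['eef_pos'],s['ee_rot'],s['contact_force'],s['grip_width'])
ims=[]
for n in ['scene','top']:
    p=read_camera(n); ims.append(p['frame'])
    print(n,p['K'],p['k1'],p['R'],p['t'])
    for q in ['stud','rail','board','board_slot','board_middle','board_corner','catch','catch_roller','salt_shaker','cup_espresso','mill_pepper']:
        try: print(q,[(np.round(d['location'],3).tolist(),round(d['conf'],2)) for d in spotter.boxes_of(p,q)[:3]])
        except Exception as e: print(q,e)
    cv2.imwrite(f'pics/{n}1.png',cv2.resize(p['frame'][:,:,::-1],(800,600),interpolation=cv2.INTER_CUBIC))
E
```

```text
pics
0.0 [ 0.23426838 -0.52450173  0.23035814] [[ 9.13157927e-01  4.07605762e-01 -3.78820420e-04]
 [ 4.07605770e-01 -9.13156311e-01  1.75714521e-03]
 [ 3.70300258e-04 -1.75896047e-03 -9.99998384e-01]] [-0.29761914 -0.02972966  0.42923263] 0.0854091400079415
scene [[433.78715096   0.         252.04310954]
 [  0.         433.78715096 195.7507203 ]
 [  0.           0.           1.        ]] -0.1140325592955855 [[-0.77252528 -0.63450791  0.02458465]
 [-0.37072     0.41924847 -0.82873241]
 [ 0.51553019 -0.64933076 -0.55910481]] [0.46880439 0.26380131 0.76305651]
stud [([0.653, -0.049, 0.005], 0.65)]
rail [([0.654, -0.052, 0.008], 0.82), ([0.557, 0.042, 0.027], 0.38)]
board [([0.513, -0.257, 0.014], 0.82), ([0.558, 0.05, 0.022], 0.59)]
board_slot [([0.516, -0.256, 0.011], 0.96), ([0.556, 0.048, 0.023], 0.76)]
board_middle [([0.559, 0.046, 0.023], 0.83), ([0.512, -0.258, 0.012], 0.62)]
board_corner [([0.51, -0.253, 0.013], 0.73), ([0.558, 0.05, 0.026], 0.64)]
catch [([0.564, -0.099, 0.028], 0.48)]
catch_roller [([0.564, -0.098, 0.024], 0.58)]
salt_shaker [([0.647, 0.246, 0.051], 0.85)]
cup_
[... 217 characters left out ...]
   0.           1.        ]] -0.14604795084779154 [[-0.00189293 -0.9999065  -0.01354318]
 [-0.98960539  0.00382056 -0.14375875]
 [ 0.14379705  0.01313028 -0.98952009]] [0.04157276 0.60427957 0.98301812]
stud [([0.566, -0.113, 0.029], 0.51)]
rail [([0.649, -0.053, 0.006], 0.78)]
board [([0.565, 0.034, 0.019], 0.66), ([0.521, -0.269, 0.011], 0.56)]
board_slot [([0.518, -0.268, 0.02], 0.62)]
board_middle [([0.521, -0.268, 0.011], 0.8), ([0.563, 0.04, 0.025], 0.63)]
board_corner [([0.519, -0.263, 0.013], 0.88), ([0.57, 0.036, 0.021], 0.68)]
catch [([0.563, -0.109, 0.031], 0.64)]
catch_roller []
salt_shaker []
cup_espresso [([0.524, 0.257, 0.027], 0.67)]
mill_pepper [([0.74, 0.061, 0.121], 0.65)]
```

View pics/top1.png

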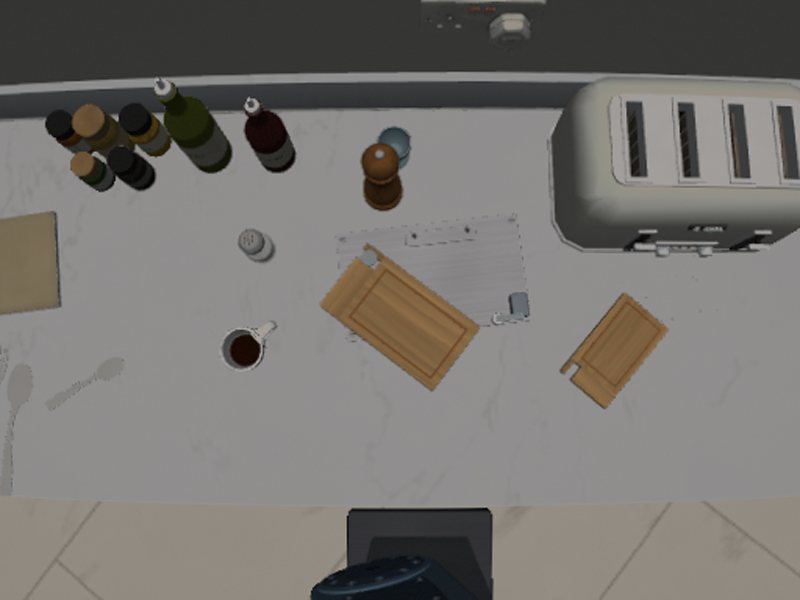

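View pics/scene1.png

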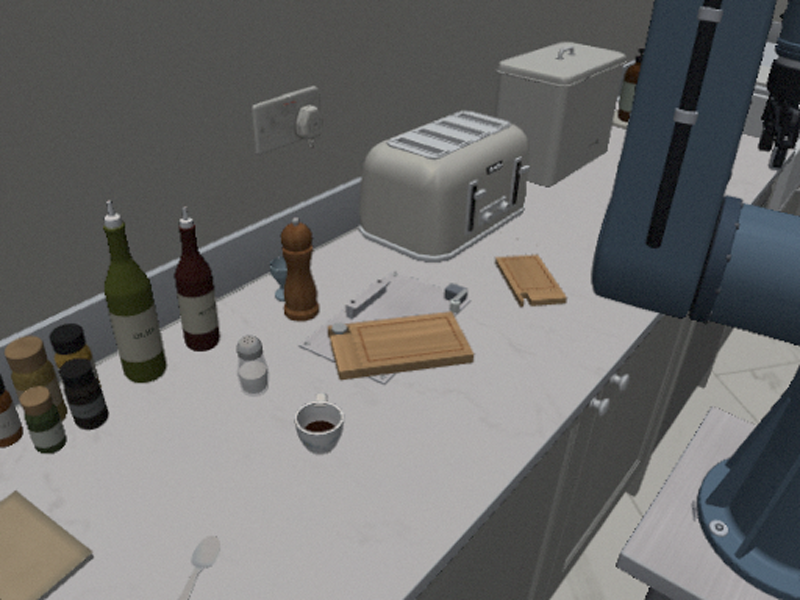

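The top view shows the big board with slotted corners (368,245) and (320,303), near corner (432,389) and right corner (478,326). The stud head is at about (370,259), the catch at (515,305), and dock plate corners at (338,237), (517,215) and (528,320). The board to the right is the small look-alike.

```bash
cat > h.py <<'E'
import numpy as np, cv2
from plant import readout, read_camera, ctrl, spotter
def p2w(p,uv,z):
    uv=np.asarray(uv,float).reshape(-1,1,2)
    d=np.array([p['k1'],0,0,0,0.])
    n=cv2.undistortPoints(uv,p['K'],d).reshape(-1,2)
    r=np.c_[n,np.ones(len(n))]@p['R']      # R^T ray
    C=-p['R'].T@p['t']
    return C+r*((z-C[2])/r[:,2])[:,None]
def w2p(p,X):
    c=np.asarray(X).reshape(-1,3)@p['R'].T+p['t']; n=c[:,:2]/c[:,2:]
    n=n*(1+p['k1']*(n**2).sum(1))[:,None]
    return n@p['K'][:2,:2].T+p['K'][:2,2]
def tf(o,yaw,pts):
    c,s=np.cos(yaw),np.sin(yaw); pts=np.asarray(pts,float).reshape(-1,3)
    return np.c_[o[0]+c*pts[:,0]-s*pts[:,1], o[1]+s*pts[:,0]+c*pts[:,1], pts[:,2]]
E
python3 - <<'E'
from h import *
p=read_camera('top')
for q,z in [('board',.023),('dock',.005),('stud',.0295),('catch',.015)]:
    for d in spotter.silhouettes(p,q)[:2]:
        m=d['mask'].astype(np.uint8); c=max(cv2.findContours(m,0,2)[0],key=len)
        w=p2w(p,c.reshape(-1,2),z)[:,:2].astype(np.float32)
        r=cv2.minAreaRect(w); print(q,round(d['conf'],2),m.sum(),r,cv2.boxPoints(r).round(4).tolist())
f=p['frame'][130:260,195:355][:,:,::-1]
f=cv2.convertScaleAbs(cv2.resize(f,(800,650),interpolation=cv2.INTER_CUBIC),alpha=1.5)[:600]
cv2.imwrite('pics/crop1.png',f)
E
```

```text
board 0.58 2477 ((0.5177338719367981, -0.2636830806732178), (0.08672615885734558, 0.14921660721302032), 48.61182403564453) [[0.43309998512268066, -0.24690000712871552], [0.5450000166893005, -0.34549999237060547], [0.602400004863739, -0.28049999475479126], [0.4903999865055084, -0.1817999929189682]]
dock 0.67 5238 ((0.6260935068130493, -0.008093103766441345), (0.1600727140903473, 0.26481831073760986), 6.780601501464844) [[0.531000018119812, 0.11389999836683273], [0.5623000264167786, -0.14900000393390656], [0.7211999893188477, -0.13009999692440033], [0.6898999810218811, 0.13279999792575836]]
stud 0.73 5288 ((0.6253060698509216, -0.006531894207000732), (0.15476804971694946, 0.2632625102996826), 4.235030174255371) [[0.5383999943733215, 0.11900000274181366], [0.5579000115394592, -0.14350000023841858], [0.7121999859809875, -0.13210000097751617], [0.692799985408783, 0.13050000369548798]]
catch 0.55 765 ((0.5235223770141602, 0.252214640378952), (0.06386790424585342, 0.08560102432966232), 11.811396598815918) [[0.48350000381469727, 0.28760001063346863], [0.5009999871253967, 0.2037999927997589], [0.5634999871253967, 0.21690000593662262], [0.5460000038146973, 0.30059999227523804]]
catch 0.35 5280 ((0.6245011687278748, -0.008233204483985901), (0.15721675753593445, 0.2642005980014801), 6.366799354553223) [[0.5317000150680542, 0.11429999768733978], [0.5609999895095825, -0.14820000529289246], [0.7172999978065491, -0.13079999387264252], [0.6880000233650208, 0.13179999589920044]]
```

View pics/crop1.png

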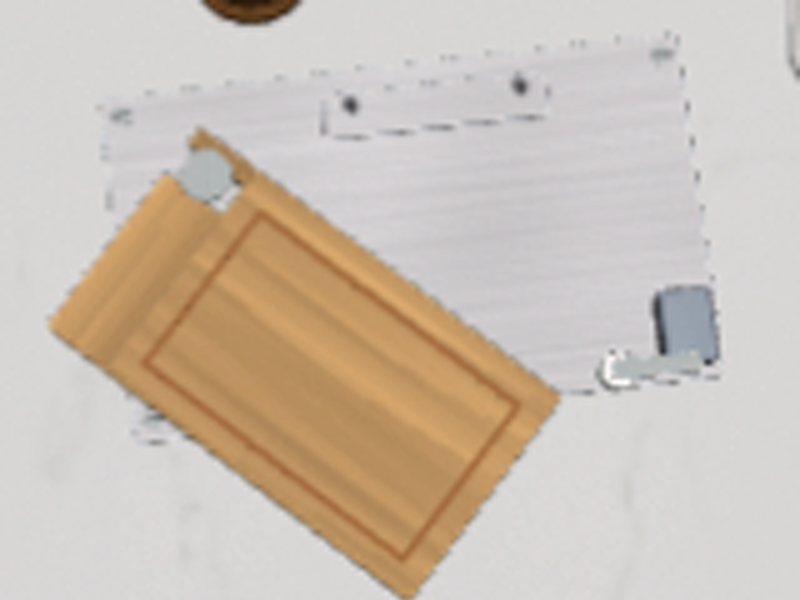

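The crop (5x, origin 195,130) shows board corners (198,128), (50,323), (408,600) and (560,398), and the stud head at (206,174). Dock plate corners are (103,105), (678,37) and (718,375), and the roller is at (617,370).

```bash
cat >> h.py <<'E'
def fit(model,w):
    model=np.asarray(model,float)[:,:2]; w=w[:,:2]; a=model-model.mean(0); b=w-w.mean(0)
    yaw=np.arctan2((a[:,0]*b[:,1]-a[:,1]*b[:,0]).sum(),(a*b).sum())
    c,s=np.cos(yaw),np.sin(yaw); o=w.mean(0)-np.array([[c,-s],[s,c]])@model.mean(0)
    res=(a@np.array([[c,s],[-s,c]])-b)
    return o,yaw,res
BM=np.array([[-26,18],[-26,-95],[175,-95],[175,18]])/1000
E
python3 - <<'E'
from h import *
p=read_camera('top')
cp=lambda L:(np.array(L)+.5)/5-.5+[195,130]
wb=p2w(p,cp([[198,128],[50,323],[408,600],[560,398]]),.023)
ob,yb,r=fit(BM,wb); print('board',ob,yb,r.round(4).tolist())
wd=p2w(p,cp([[103,105],[678,37],[718,375]]),.005)
od,yd,r=fit(np.array([[-45,45],[220,45],[220,-113]])/1000,wd); print('dock',od,yd,r.round(4).tolist())
ws=p2w(p,cp([[206,174]]),.0295); print('stud',ws); print('roller',p2w(p,cp([[617,370]]),.0245), tf(od,yd,[[.171,-.107,.0]]), 'rel yaw',yb-yd)
c,s=np.cos(yb),np.sin(yb); d=(ws[0,:2]-ob); print('stud in board',c*d[0]+s*d[1],-s*d[0]+c*d[1])
print('push pts', tf(ob,yb,[[.175,-.018,0],[.14,-.095,0],[.175,-.095,0]]), 'dir -x',-c,-s)
E
```

```text
board [0.64329783 0.07532228] -2.223956839145439 [[0.0016, -0.001], [-0.0008, 0.0027], [-0.0015, -0.0001], [0.0007, -0.0016]]
dock [0.6480929  0.08265909] -1.4586534999527694 [[0.0014, 0.002], [0.0004, 0.0008], [-0.0017, -0.0029]]
stud [[0.64967282 0.08203108 0.0295    ]]
roller [[ 0.56263438 -0.09809861  0.0245    ]] [[ 0.56090126 -0.09924094  0.        ]] rel yaw -0.7653033391926698
stud in board -0.009201988948562877 0.000985871481406114
push pts [[ 0.52265542 -0.05271838  0.        ]
 [ 0.48277404  0.02187032  0.        ]
 [ 0.46150456 -0.00592553  0.        ]] dir -x 0.607699411672652 0.7941671266507527
```

```bash
python3 -m inch '[[0.0265,-0.0185,-0.001,0,0,0,0],[0.0265,-0.0185,0,0,0,0,0],[0.0265,-0.0185,0,0,0,0,0],[0.0265,-0.0185,0,0,0,0,0],[0.0265,-0.0185,0,0,0,0,0],[0.0265,-0.0185,0,0,0,0,0],[0.0265,-0.0185,0,0,0,0,0],[0.0265,-0.0185,0,0,0,0,0],[0.0265,-0.0185,0,0,0,0,0],[0.0265,-0.0185,0,0,0,0,0],[0.0265,-0.0185,0,0,0,0,0],[0.0265,-0.0185,0,0,0,0,0],[0.0265,-0.0185,0,0,0,0,0],[0.0265,-0.0185,0,0,0,0,0],[0.0265,-0.0185,0,0,0,0,0],[0.0265,-0.0185,0,0,0,0,0]]' 30
python3 -m inch '[[0,0,0.02,0,0,-0.1,0],[0,0,0.02,0,0,-0.1,0],[0,0,0.02,0,0,-0.1,0],[0,0,0.02,0,0,-0.1,0],[0,0,0.02,0,0,-0.1,0],[0,0,0,0,0,0,0],[0,0,0,0,0,0,0]]'
python3 -c "
from h import *
s=readout.read_state();print(s['joint_positions'],s['ee_rot'])"
```

```text
time_s: 3.1
eef_pos: [0.5015, -0.0807, 0.2325]
ee_rot: [[0.913, 0.408, 0.0], [0.408, -0.913, -0.0], [0.0, 0.0, -1.0]]
contact_force: [0.4, 0.4, -1.0]
grip_width: 0.0001
grip_force: 0.0
time_s: 3.8
eef_pos: [0.5009, -0.082, 0.1325]
ee_rot: [[0.608, 0.794, -0.0], [0.794, -0.608, 0.0], [-0.0, -0.0, -1.0]]
contact_force: [0.2, -0.2, -0.4]
grip_width: 0.0
grip_force: 0.0
[-3.96424063e-01  1.46740468e-01  1.86162724e+00  2.78688199e-05
  1.13371881e+00  2.57241992e-01] [[ 6.08110167e-01  7.93852522e-01 -4.45820418e-04]
 [ 7.93852640e-01 -6.08110138e-01  2.13985162e-04]
 [-1.01235256e-04 -4.84042269e-04 -9.99999878e-01]]
```

```bash
python3 -m inch '[[0,0,0.04,0,0,0,0],[0,0,0.04,0,0,0,0],[0,0,0.03,0,0,0,0],[0,0,0.0105,0,0,0,0],[0,0,0,0,0,0,0],[0.008,0,0,0,0,0,0],[0.007,0,0,0,0,0,0],[0.003,0,0,0,0,0,0],[0,0,0,0,0,0,0]]'
python3 - <<'E'
from h import *
p=read_camera('scene'); f=p['frame'][170:270,170:340][:,:,::-1]
cv2.imwrite('pics/s2.png',cv2.resize(f,(800,470),interpolation=cv2.INTER_CUBIC))
E
```

```text
time_s: 4.7
eef_pos: [0.513, -0.0673, 0.0129]
ee_rot: [[0.605, 0.796, 0.002], [0.796, -0.605, -0.001], [0.001, 0.002, -1.0]]
contact_force: [0.3, 0.7, -0.2]
grip_width: -0.0002
grip_force: 0.0
```

View pics/s2.png

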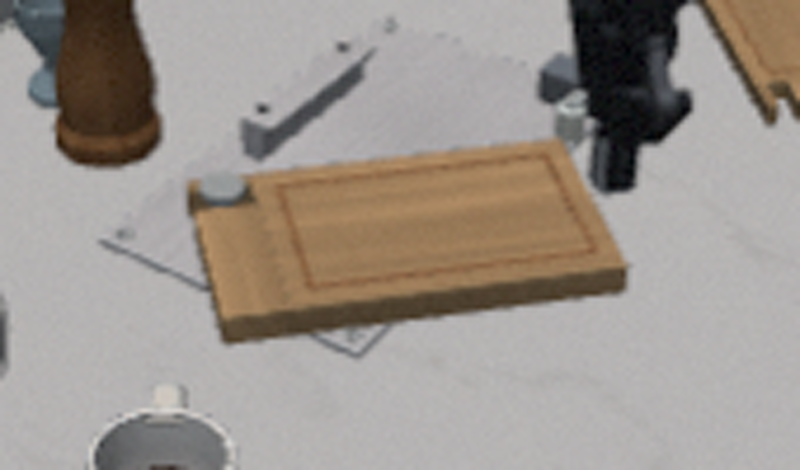

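The shut fingers at crop (615,150) stand right next to the board's far end face (595,200), low and clear of the roller at (570,115). Now I'll push in small steps.

```bash
for i in 1 2 3; do python3 -m inch '[[0.001,0,0,0,0,0,0],[0.001,0,0,0,0,0,0],[0.001,0,0,0,0,0,0],[0,0,0,0,0,0,0]]' | egrep 'eef_pos|contact'; done
```

```text
eef_pos: [0.5136, -0.0653, 0.0117]
contact_force: [0.3, 0.0, 0.6]
eef_pos: [0.5155, -0.0628, 0.0118]
contact_force: [0.1, 0.5, 0.6]
eef_pos: [0.5173, -0.0605, 0.0118]
contact_force: [-0.7, -1.1, 0.3]
```

```bash
for i in 1 2 3; do python3 -m inch '[[0.001,0,0,0,0,0,0],[0.001,0,0,0,0,0,0],[0,0,0,0,0,0,0]]' | egrep 'eef_pos|contact'; done
```

```text
eef_pos: [0.5185, -0.0588, 0.0118]
contact_force: [0.5, -0.3, -0.7]
eef_pos: [0.5198, -0.0572, 0.0118]
contact_force: [-1.4, -0.7, 0.5]
eef_pos: [0.521, -0.0556, 0.0118]
contact_force: [-0.2, -0.2, -0.1]
```

```bash
cat >> h.py <<'E'
def board(p):
    "fit board outline to wood-coloured pixels: returns origin,yaw"
    f=cv2.cvtColor(p['frame'],cv2.COLOR_RGB2HSV); m=((f[...,1]>70)&(f[...,0]<25)).astype(np.uint8)
    m[:, 330:]=0; m[:145]=0; m[280:]=0; m[:, :195]=0
    c=max(cv2.findContours(m,0,1)[0],key=cv2.contourArea)
    w=p2w(p,c.reshape(-1,2),.023)[:,:2]
    r=cv2.minAreaRect((w*1000).astype(np.float32)); b=cv2.boxPoints(r)/1000
    best=None
    for k in range(4):
        o,y,res=fit(BM,np.roll(b,k,0)); e=(np.abs(res).max(),)
        for s in [o]: 
            if e[0]<.02 and (best is None or abs((y+1.84+np.pi)%(2*np.pi)-np.pi)<abs((best[1]+1.84+np.pi)%(2*np.pi)-np.pi)): best=(o,y,r[1])
    return best
E
python3 - <<'E'
from h import *
p=read_camera('top'); print(board(p)); 
f=p['frame'][130:250,195:355][:,:,::-1]
cv2.imwrite('pics/crop3.png',cv2.convertScaleAbs(cv2.resize(f,(800,600),interpolation=cv2.INTER_CUBIC),alpha=1.5))
E
```

```text
(array([0.65626965, 0.09513075]), np.float64(-2.213879259305842), (168.54981994628906, 111.87618255615234))
```

View pics/crop3.png

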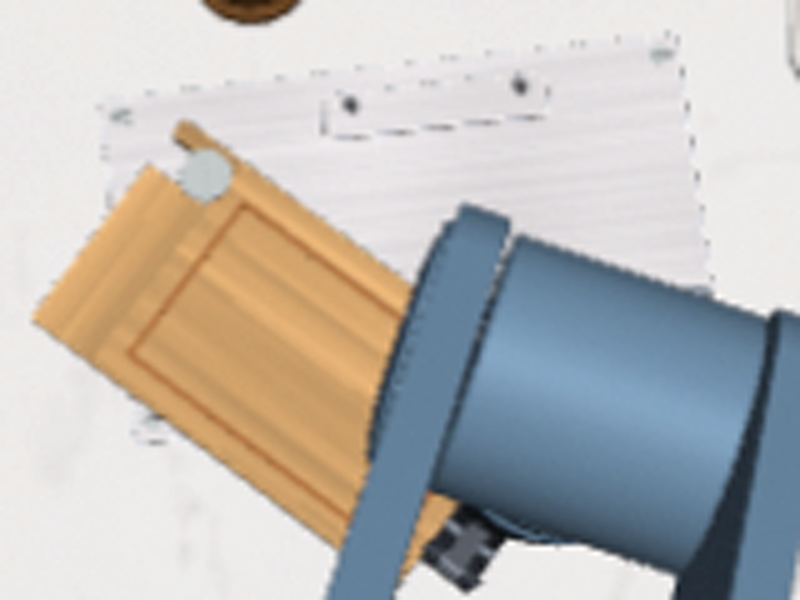

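The board has slid about 8 mm: its slotted corner is now at (180,121) and the stud head (206,174) is near the slot's bottom. I'll continue until the force rises.

```bash
for i in 1 2 3; do python3 -m inch '[[0.001,0,0,0,0,0,0],[0,0,0,0,0,0,0]]' | egrep 'eef_pos|contact'; done
```

```text
eef_pos: [0.5216, -0.0548, 0.0118]
contact_force: [-0.3, -0.7, 0.3]
eef_pos: [0.5218, -0.0544, 0.0117]
contact_force: [-2.6, -2.3, 1.4]
eef_pos: [0.5218, -0.0543, 0.0118]
contact_force: [-5.0, -6.8, 3.5]
```

The slot has bottomed: the TCP stopped and the force reached about 8.5 N. Next I back off, lift, turn and move in front of the long near face.

```bash
python3 -m inch '[[-0.01,0,0,0,0,0,0],[-0.02,0,0,0,0,0,0],[0,0,-0.03,0,0,0,0],[0,0,-0.03,0,0,0,0],[0,0,0,0,0,0.14,0],[0,0,0,0,0,0.14,0],[0,0,0,0,0,0.14,0],[0,0,0,0,0,0.14,0],[0,0,0,0,0,0.14,0],[0,0,0,0,0,0.14,0],[0,0,0,0,0,0.14,0],[0,0,0,0,0,0.14,0],[0,0,0,0,0,0.14,0],[0,0,0,0,0,0.14,0],[0,0,0,0,0,0.17,0],[0,0,0,0,0,0,0]]' 
python3 -m inch '[[-0.0216,-0.0153,0,0,0,0,0],[-0.0216,-0.0153,0,0,0,0,0],[-0.0216,-0.0153,0,0,0,0,0],[-0.0216,-0.0153,0,0,0,0,0],[-0.0216,-0.0153,0,0,0,0,0],[0,0,0,0,0,0,0]]' 
python3 - <<'E'
from h import *
print(readout.read_state()['joint_positions'].round(2) )
p=read_camera('top')
f=p['frame'][130:250,195:355][:,:,::-1]
cv2.imwrite('pics/crop4.png',cv2.convertScaleAbs(cv2.resize(f,(800,600),interpolation=cv2.INTER_CUBIC),alpha=1.5))
E
```

```text
time_s: 9.1
eef_pos: [0.5046, -0.0771, 0.0719]
ee_rot: [[0.807, -0.591, 0.001], [-0.591, -0.807, 0.001], [0.0, -0.001, -1.0]]
contact_force: [-0.5, -0.1, -0.1]
grip_width: 0.0001
grip_force: 0.0
time_s: 9.7
eef_pos: [0.4609, 0.0507, 0.0715]
ee_rot: [[0.812, -0.584, -0.001], [-0.584, -0.812, 0.001], [-0.002, -0.0, -1.0]]
contact_force: [0.1, -0.3, 0.3]
grip_width: -0.0001
grip_force: 0.0
[-0.15  0.15  2.    0.    0.99  2.05]
```

View pics/crop4.png

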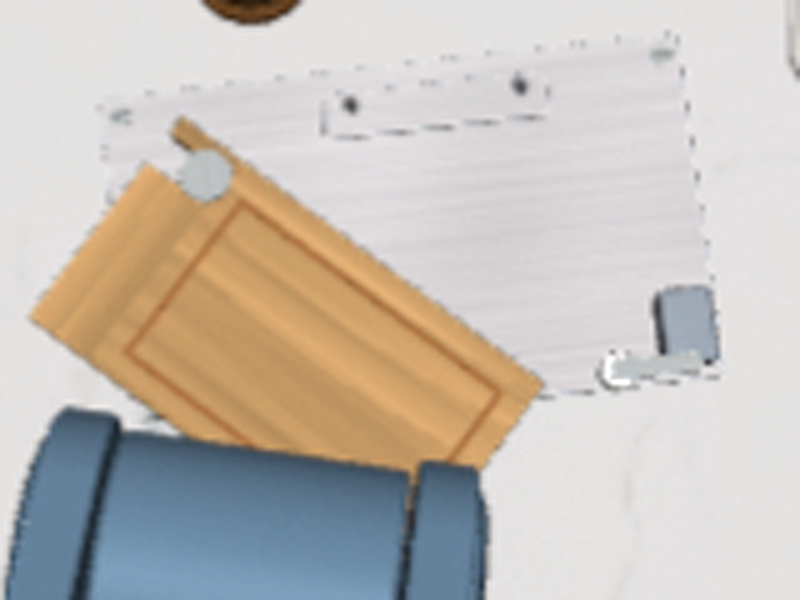

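Board corners are now (178,117), (32,318) and (543,382), with the slot over the stud and the near face under the wrist.

```bash
python3 - <<'E'
from h import *
p=read_camera('top')
cp=lambda L:(np.array(L)+.5)/5-.5+[195,130]
w=p2w(p,cp([[178,117],[32,318],[543,382]]),.023)
o,y,r=fit(BM[[0,1,3]],w); print('board',o,y,r.round(4).tolist(), 'rel',y+1.4587)
for yy in (y,): 
    pt=tf([.649,.0825],yy,[[.14,-.095,0],[.175,-.095,0]]); d=np.array([-np.sin(yy),np.cos(yy)])
    print('push',pt,'dir',d,np.arctan2(d[1],d[0]))
    s=readout.read_state(); e=s['eef_pos'][:2]-pt[0,:2]; print('tcp rel push pt: along',e@d,'board x',e@[np.cos(yy),np.sin(yy)],'tool yaw',np.arctan2(s['ee_rot'][1,0],s['ee_rot'][0,0]))
E
```

```text
board [0.64725446 0.08404206] -2.207799721191362 [[0.0004, -0.0008], [-0.0004, 0.0024], [-0.0, -0.0017]] rel -0.7490997211913617
push [[ 0.48936075  0.02646153  0.        ]
 [ 0.46854313 -0.00167433  0.        ]] dir [ 0.80388171 -0.5947892 ] -0.6370033943964651
tcp rel push pt: along -0.03470953471406443 board x -0.0017884760789195144 tool yaw -0.6258839250307239
```

```bash
python3 -m inch '[[0,0,0.03,0,0,0,0],[0,0,0.02,0,0,0,0],[0,0,0.0095,0,0,0,0],[0.01,0,0,0,0,0,0],[0.01,0,0,0,0,0,0],[0,0,0,0,0,0,0]]' | egrep 'time|eef|cont'
for i in 1 2 3; do python3 -m inch '[[0.0014,0.001,0,0,0,-0.01,0],[0.0014,0.001,0,0,0,-0.01,0],[0.0014,0.001,0,0,0,-0.01,0],[0,0,0,0,0,0,0]]' | egrep 'eef|cont'; done
```

```text
time_s: 10.4
eef_pos: [0.4816, 0.035, 0.0137]
contact_force: [0.2, 0.4, 0.4]
eef_pos: [0.4802, 0.0315, 0.0125]
contact_force: [-0.1, -0.5, 0.0]
eef_pos: [0.4818, 0.0266, 0.0122]
contact_force: [-3.0, 0.9, 1.0]
eef_pos: [0.484, 0.0217, 0.0121]
contact_force: [-1.5, -0.7, 0.5]
```

```bash
for i in 1 2 3; do python3 -m inch '[[0.0028,0.0021,0,0,0,-0.02,0],[0.0028,0.0021,0,0,0,-0.02,0],[0.0028,0.0021,0,0,0,-0.02,0],[0.0028,0.0021,0,0,0,-0.02,0],[0.0028,0.0021,0,0,0,-0.02,0],[0.0028,0.0021,0,0,0,-0.02,0]]' | egrep 'eef|cont'; done; python3 - <<'E'
from h import *
s=readout.read_state(); R=s['ee_rot']; yaw=np.arctan2(R[1,0],R[0,0]); e=s['eef_pos'][:2]-[.649,.0825]
print('tool yaw rel dock',yaw-.112,'TCP in tool frame about stud',e@R[:2,0],e@R[:2,1], 'dock', tf([0,0],1.4587,[[e[0],e[1],0]]))
p=read_camera('top')
f=p['frame'][130:250,195:355][:,:,::-1]
cv2.imwrite('pics/crop5.png',cv2.convertScaleAbs(cv2.resize(f,(800,600),interpolation=cv2.INTER_CUBIC),alpha=1.5))
E
```

```text
eef_pos: [0.4932, 0.0026, 0.0123]
contact_force: [-2.1, 0.2, -0.8]
eef_pos: [0.5041, -0.0151, 0.0123]
contact_force: [-3.1, -1.5, 0.1]
eef_pos: [0.5173, -0.0314, 0.0123]
contact_force: [-2.3, -0.8, 1.0]
tool yaw rel dock -0.2905012958523411 TCP in tool frame about stud -0.10939773151416199 0.13549715519441446 dock [[ 0.09847097 -0.14363429  0.        ]]
```

View pics/crop5.png

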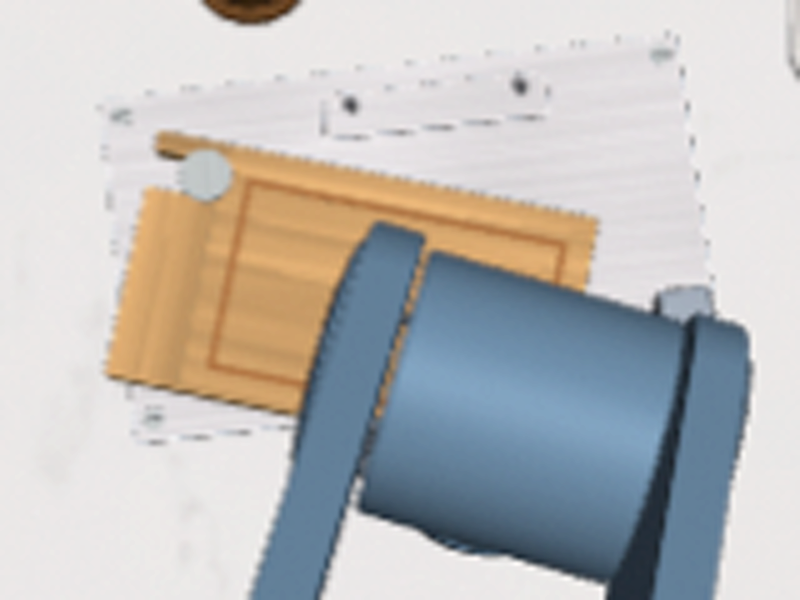

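The board is following, still about 0.3 rad short: its edge runs (158,133)-(598,217) against the plate edge (103,105)-(678,37), with the slot on the stud. I'll continue up to the roller.

```bash
python3 -m inch '[[0.0028,0.0021,0,0,0,-0.02,0],[0.0028,0.0021,0,0,0,-0.02,0],[0.0028,0.0021,0,0,0,-0.02,0],[0.0028,0.0021,0,0,0,-0.02,0],[0.0028,0.0021,0,0,0,-0.02,0],[0.0028,0.0021,0,0,0,-0.02,0],[0.0028,0.0021,0,0,0,-0.02,0],[0.0014,0.001,0,0,0,-0.01,0],[0.0014,0.001,0,0,0,-0.01,0]]' | egrep 'time|eef|cont'; for i in 1 2 3 4; do python3 -m inch '[[0.0014,0.001,0,0,0,-0.01,0],[0,0,0,0,0,0,0]]' | egrep 'eef|cont'; done;  python3 - <<'E'
from h import *
s=readout.read_state(); R=s['ee_rot']; yaw=np.arctan2(R[1,0],R[0,0]); e=s['eef_pos'][:2]-[.649,.0825]
print('tool yaw rel dock',yaw-.112,'TCP in tool frame about stud',e@R[:2,0],e@R[:2,1], 'dock', tf([0,0],1.4587,[[e[0],e[1],0]]))
E
```

```text
time_s: 14.35
eef_pos: [0.5377, -0.0503, 0.0123]
contact_force: [-3.7, -1.7, 2.4]
eef_pos: [0.5393, -0.0514, 0.0123]
contact_force: [-2.1, -1.2, 0.6]
eef_pos: [0.5406, -0.0523, 0.0123]
contact_force: [-2.4, -1.1, -0.1]
eef_pos: [0.5421, -0.0533, 0.0123]
contact_force: [-0.9, -1.2, 0.3]
eef_pos: [0.543, -0.0541, 0.0123]
contact_force: [-3.3, 0.2, 2.0]
tool yaw rel dock -0.09176616260409043 TCP in tool frame about stud -0.10869427752642155 0.13446877580761643 dock [[ 0.12393091 -0.12057126  0.        ]]
```

```bash
for i in 1 2 3 4 5 6; do python3 -m inch '[[0.0014,0.001,0,0,0,-0.01,0],[0,0,0,0,0,0,0]]' | egrep 'eef|cont'; done
```

```text
eef_pos: [0.5445, -0.0553, 0.0122]
contact_force: [-2.9, -0.8, 1.6]
eef_pos: [0.5461, -0.0564, 0.0122]
contact_force: [-2.7, -1.3, 0.6]
eef_pos: [0.5477, -0.0572, 0.0122]
contact_force: [-2.6, 0.4, -0.1]
eef_pos: [0.5492, -0.0581, 0.0122]
contact_force: [-2.2, -0.9, -1.5]
eef_pos: [0.5507, -0.059, 0.0123]
contact_force: [-2.0, 0.4, -1.3]
eef_pos: [0.5523, -0.06, 0.0124]
contact_force: [-0.6, 0.3, -0.8]
```

```bash
cat >> h.py <<'E'
def st():
    s=readout.read_state(); R=s['ee_rot']; yaw=np.arctan2(R[1,0],R[0,0]); e=s['eef_pos'][:2]-[.649,.0825]
    print(s['time_s'],'tool yaw rel dock',yaw-.112, 'dock xy', tf([0,0],1.4587,[[e[0],e[1],0]])[0,:2],'F',s['contact_force'])
E
python3 - <<'E'
from h import *
st()
for n,(a,b,c,d) in {'top':(140,255,200,350)}.items():
    p=read_camera(n); f=p['frame'][a:b,c:d][:,:,::-1]
    t=cv2.convertScaleAbs(cv2.resize(f,None,fx=3.9,fy=3.9,interpolation=cv2.INTER_CUBIC),alpha=1.4)
p=read_camera('scene'); f=p['frame'][170:250,190:340][:,:,::-1]
u=cv2.convertScaleAbs(cv2.resize(f,(t.shape[1],150),interpolation=cv2.INTER_CUBIC),alpha=1.3)
u=cv2.resize(f,(t.shape[1],int(80*3.9)),interpolation=cv2.INTER_CUBIC)
o=np.vstack([t[:285],u]); print(o.shape); cv2.imwrite('pics/c6.png',o)
E
```

```text
16.35 tool yaw rel dock -0.0317951378121729 dock xy [ 0.13082569 -0.1120486 ] F [-0.55794416  0.34992802 -0.79068738]
(597, 585, 3)
```

View pics/c6.png

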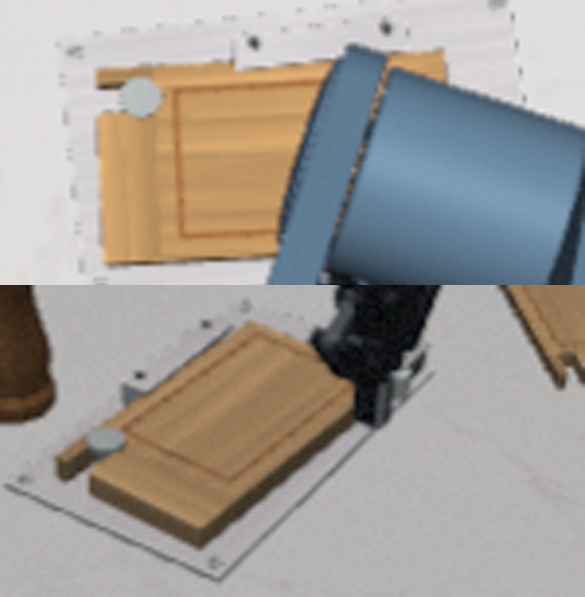

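The board is nearly parallel to the rail. In the lower view the fingers press near the corner (375,400) beside the roller (405,380). I'll continue in small steps and watch the force.

```bash
for i in 1 2 3 4 5; do python3 -m inch '[[0.001,0.0005,0,0,0,-0.006,0],[0,0,0,0,0,0,0]]' | egrep 'eef|cont'; done; python3 -c "
from h import *
st()"
```

```text
eef_pos: [0.5526, -0.0603, 0.0124]
contact_force: [-4.3, 0.4, 1.9]
eef_pos: [0.5529, -0.0607, 0.0122]
contact_force: [-6.7, 0.1, 4.5]
eef_pos: [0.5535, -0.0613, 0.0122]
contact_force: [-8.3, -1.7, 5.9]
eef_pos: [0.5542, -0.0619, 0.0122]
contact_force: [-9.4, -2.7, 6.1]
eef_pos: [0.5548, -0.0626, 0.0121]
contact_force: [-11.9, -4.3, 7.2]
17.45 tool yaw rel dock -0.001510185458071675 dock xy [ 0.13364358 -0.10980156] F [-11.94903827  -4.30507662   7.21441415]
```

```bash
python3 - <<'E'
from h import *
st()
p=read_camera('top'); f=p['frame'][135:235,195:355][:,:,::-1]
t=cv2.convertScaleAbs(cv2.resize(f,(800,500),interpolation=cv2.INTER_CUBIC),alpha=1.4)[:300]
p=read_camera('scene'); f=p['frame'][185:245,240:340][:,:,::-1]
u=cv2.resize(f,(500,300),interpolation=cv2.INTER_CUBIC); u=np.hstack([u,np.zeros((300,300,3),np.uint8)])
cv2.imwrite('pics/c7.png',np.vstack([t,u]))
st()
E
```

```text
17.45 tool yaw rel dock -0.001510185458071675 dock xy [ 0.13364358 -0.10980156] F [-11.94903827  -4.30507662   7.21441415]
17.55 tool yaw rel dock -0.0017532602313860973 dock xy [ 0.13362167 -0.10983697] F [-11.40986291  -3.94042237   8.91358842]
```

View pics/c7.png

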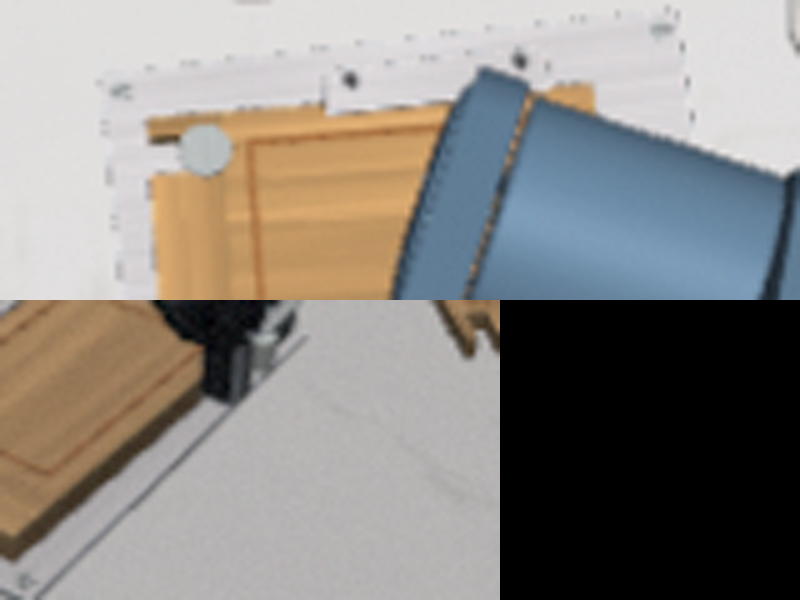

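```bash
python3 -m inch '[[-0.002,0,-0.0005,0,0,0,0],[0,0,0,0,0,0,0]]' | egrep 'eef|cont'; python3 - <<'E'
from h import *
st()
p=read_camera('top')
f=cv2.cvtColor(p['frame'],cv2.COLOR_RGB2HSV).astype(int); wood=np.clip((f[...,1]-20)/100.,0,1)*(f[...,0]<30)
# top edge of board: columns 226..258 ; subpixel crossing via sum of wood coverage rows 145..168
def edge(cols,r0,r1):
    out=[]
    for u in cols:
        col=wood[r0:r1,u]; k=np.argmax(col>.5)
        v=r0+k-(col[k]-.5)/max(col[k]-col[k-1],1e-3); out.append((u,v))
    return np.array(out)
def ang(pts,z):
    w=p2w(p,pts,z)[:,:2]; d=np.linalg.svd(w-w.mean(0))[2][0]; d=d*np.sign(-d[1]); return np.arctan2(d[1],d[0]),w.mean(0)
e=edge(range(228,260),140,170); print(e[::6].round(1).tolist()); a=ang(e[:],.023)
print('board yaw L part',a)
e2=edge(range(306,313),140,175); print(e2.round(1).tolist())
a=ang(np.vstack([e,e2]),.023); print('yaw overall',a)
D=tf([.649,.0825],-1.4587,np.array([[-26,16,23],[175,16,23],[-45,45,5],[220,45,5],[55,9,29.5],[155,9,29.5]])/1000)
print('home corners px',w2p(p,D).round(1).tolist())
np.save('top.npy',p['frame'])
E
```

```text
eef_pos: [0.555, -0.0625, 0.0129]
contact_force: [-3.8, -1.5, -0.3]
17.75 tool yaw rel dock -0.0023479356413978886 dock xy [ 0.13362238 -0.10959646] F [-3.79546636 -1.46612784 -0.34516969]
[[228.0, 158.1], [234.0, 157.6], [240.0, 157.0], [246.0, 156.6], [252.0, 156.1], [258.0, 155.6]]
board yaw L part (np.float64(-1.4888596247626866), array([0.66793314, 0.06531404]))
[[306.0, 151.7], [307.0, 151.6], [308.0, 151.6], [309.0, 151.5], [310.0, 151.5], [311.0, 151.3], [312.0, 151.3]]
yaw overall (np.float64(-1.4918071716177959), array([0.66999889, 0.03911249]))
home corners px [[223.4, 159.6], [313.0, 149.3], [214.4, 149.6], [329.9, 136.5], [259.9, 157.9], [304.8, 152.8]]
```

```bash
for i in 1 2 3 4; do python3 -m inch '[[0.0005,0,-0.0001,0,0,0,0],[0,0,0,0,0,0,0]]' | egrep 'eef|cont'; done
```

```text
eef_pos: [0.5551, -0.0625, 0.0128]
contact_force: [-5.3, -3.6, 2.2]
eef_pos: [0.5552, -0.0626, 0.0128]
contact_force: [-6.6, -3.7, 2.0]
eef_pos: [0.5552, -0.0626, 0.0128]
contact_force: [-8.5, -4.3, 3.6]
eef_pos: [0.5554, -0.0626, 0.0128]
contact_force: [-9.5, -5.6, 3.1]
```

```bash
for i in 1 2 3; do python3 -m inch '[[0,0.0007,0,0,0,0,0],[0,0,0,0,0,0,0]]' | egrep 'eef|cont'; done; python3 -c "
from h import *
st()"
```

```text
eef_pos: [0.5567, -0.0631, 0.013]
contact_force: [-5.2, -3.4, 0.7]
eef_pos: [0.5571, -0.0635, 0.0131]
contact_force: [-3.5, -2.3, -0.8]
eef_pos: [0.5576, -0.0639, 0.0132]
contact_force: [-1.9, -0.5, -1.2]
19.2 tool yaw rel dock -0.0022275314898512616 dock xy [ 0.13527139 -0.10722033] F [-1.90546962 -0.53845951 -1.20088282]
```

```bash
cat >> h.py <<'E'
def byaw(p):
    f=cv2.cvtColor(p['frame'],cv2.COLOR_RGB2HSV).astype(int); wood=np.clip((f[...,1]-20)/100.,0,1)*(f[...,0]<30)
    out=[]
    for u in list(range(228,260))+list(range(307,313)):
        col=wood[140:175,u]; k=np.argmax(col>.5); out.append((u,140+k-(col[k]-.5)/max(col[k]-col[k-1],1e-3)))
    w=p2w(p,out,.023)[:,:2]; g=lambda w:(lambda d:np.arctan2(*(d*np.sign(-d[1]))[::-1]))(np.linalg.svd(w-w.mean(0))[2][0])
    print('board yaw L,all',g(w[:32]),g(w),'home -1.459', np.round(out[::6],1).tolist(), np.round(out[-5:],1).tolist())
E
python3 -c "
from h import *
byaw(read_camera('top'))"
for i in 1 2 3; do python3 -m inch '[[0.0005,0.0003,0,0,0,0,0],[0,0,0,0,0,0,0]]' | egrep 'eef|cont'; done
```

```text
board yaw L,all -1.4568786233832025 -1.4607049470705384 home -1.459 [[228.0, 159.0], [234.0, 158.6], [240.0, 157.7], [246.0, 157.0], [252.0, 156.5], [258.0, 155.6], [311.0, 149.8]] [[308.0, 150.1], [309.0, 150.0], [310.0, 150.0], [311.0, 149.8], [312.0, 149.8]]
eef_pos: [0.5578, -0.0641, 0.0133]
contact_force: [-1.6, -1.4, -1.1]
eef_pos: [0.5579, -0.0642, 0.0132]
contact_force: [-5.0, 0.2, 2.8]
eef_pos: [0.5579, -0.0642, 0.0131]
contact_force: [-7.0, 0.8, 4.0]
```

```bash
for i in 1 2; do python3 -m inch '[[0.0005,0,-0.0001,0,0,0,0],[0,0,0,0,0,0,0]]' | egrep 'eef|cont'; done
```

```text
eef_pos: [0.5579, -0.0642, 0.0131]
contact_force: [-8.0, 0.6, 5.4]
eef_pos: [0.5579, -0.0642, 0.0131]
contact_force: [-9.9, -0.4, 6.1]
```

```bash
python3 -m inch '[[0.0003,0,0,0,0,0,0],[0,0,0,0,0,0,0]]' | egrep 'eef|cont'; for i in 1 2; do python3 -m inch '[[0,0,0,0,0,0,0],[0,0,0,0,0,0,0],[0,0,0,0,0,0,0],[0,0,0,0,0,0,0]]' | egrep 'time|eef|cont'; done; python3 -c "
from h import *
byaw(read_camera('top'))"
```

```text
eef_pos: [0.5579, -0.0642, 0.0131]
contact_force: [-11.6, -0.8, 7.7]
time_s: 20.85
eef_pos: [0.5579, -0.0642, 0.0131]
contact_force: [-11.3, -1.1, 7.6]
time_s: 21.25
eef_pos: [0.5579, -0.0642, 0.0131]
contact_force: [-11.5, -0.6, 8.0]
board yaw L,all -1.452842887224194 -1.4572669380225813 home -1.459 [[228.0, 159.2], [234.0, 158.7], [240.0, 157.7], [246.0, 157.0], [252.0, 156.5], [258.0, 155.6], [311.0, 149.6]] [[308.0, 150.0], [309.0, 149.8], [310.0, 149.7], [311.0, 149.6], [312.0, 149.7]]
```

```bash
python3 -m inch '[[-0.002,0,0,0,0,0,0],[-0.008,0,0,0,0,0,0],[-0.02,0,0,0,0,0,0],[-0.02,0,-0.02,0,0,0,0],[0,0,-0.04,0,0,0,0],[-0.03,0,-0.04,0,0,0,0],[-0.04,-0.02,-0.04,0,0,0,0],[-0.02,-0.03,-0.02,0,0,0,0],[0,-0.03,0,0,0,0,0],[0,-0.03,0,0,0,0,0],[0,-0.03,0,0,0,0,0],[0,0,0,0,0,0,0]]' | egrep 'time|eef|cont'; python3 - <<'E'
from h import *
p=read_camera('top'); byaw(p); f=p['frame'][135:235,195:355][:,:,::-1]
t=cv2.convertScaleAbs(cv2.resize(f,(480,300),interpolation=cv2.INTER_CUBIC),alpha=1.4)
f=p['frame'][185:215,295:347][:,:,::-1]; t=np.hstack([t,cv2.convertScaleAbs(cv2.resize(f,(320,300),interpolation=cv2.INTER_CUBIC),alpha=1.4)])
p=read_camera('scene'); f=p['frame'][175:235,230:310][:,:,::-1]
u=cv2.resize(f,(400,300),interpolation=cv2.INTER_CUBIC)
v=cv2.resize(cv2.imread('pics/scene1.png'),(512,384),interpolation=cv2.INTER_AREA)[175:235,230:310]
cv2.imwrite('pics/c8.png',np.vstack([t,np.hstack([u,cv2.resize(v,(400,300),interpolation=cv2.INTER_CUBIC)])]))
E
```

```text
time_s: 22.5
eef_pos: [0.4123, 0.0592, 0.1671]
contact_force: [0.4, -0.6, -0.6]
board yaw L,all -1.4534790487663525 -1.4571405046459855 home -1.459 [[228.0, 159.3], [234.0, 158.7], [240.0, 157.7], [246.0, 157.0], [252.0, 156.5], [258.0, 155.7], [311.0, 149.6]] [[308.0, 150.0], [309.0, 149.8], [310.0, 149.7], [311.0, 149.6], [312.0, 149.7]]
```

View pics/c8.png

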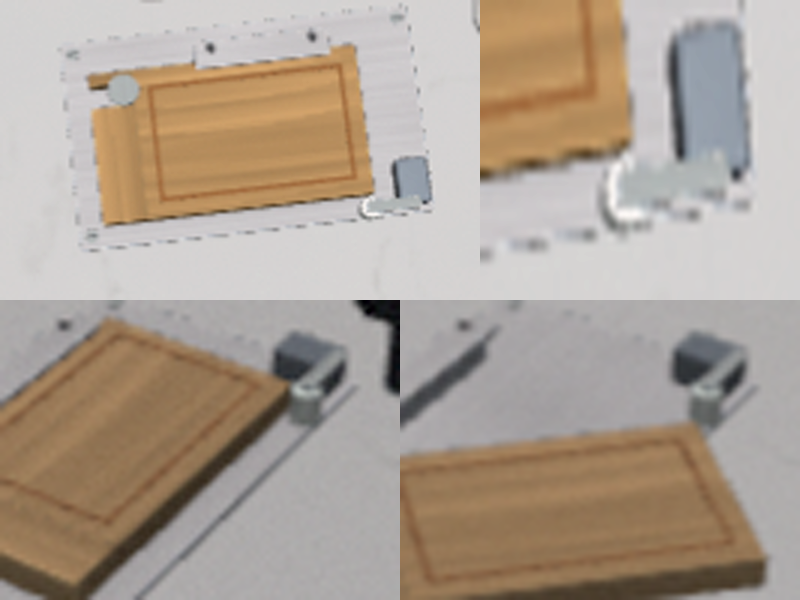

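The board is flush with the rail, and the roller (upper right inset, 630,185) sits behind its near face. It is in the same place as at the start (305,400 in both lower crops), so it has sprung out, and the robot is clear.

```bash
python3 -c "
from plant import ctrl
print(ctrl.job_done())"
```

```text
the job is handed in; nothing more can be done
None
```

I handed the job in at about 22.6 s, but no verdict came back: by my last pictures the board's slot is home on the stud, it lies flush with the rail with the roller sprung out behind it, I pressed it at about 11.5 N sideways (14 N total) for 0.8 s, the highest total force I read was about 15 N, and the robot is clear.

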